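# Turn the warming tray up four clicks and start it

### The arm

A 7-joint arm with a two-finger parallel gripper is mounted at the origin on the work surface. World frame = base frame: x ahead of the robot, y to its left, z up, the work surface at z = 0. Lengths are in m, angles in rad, forces in N, time in s.
With the tool pointing down it reaches from about 0.35 to 0.9 m from the base axis. Payload 7.2 kg.
Tool frame: the origin (TCP) lies midway between the tips of the shut fingers; the grasp point (between the pads) lies 19 mm behind it; z points along the fingers, y is the direction in which the jaws open and shut (so a half turn about z gives the same grasp; the last joint's range is limited). The gripper opens to 85 mm and grips with 20 to 120 N. Pads are 22 mm wide; open, the fingers measure 114 mm over their backs; the gripper's body (76 mm by 85 mm) begins 54 mm behind the grasp point. The pads swing forward as they close: fully open they stand 13 mm farther back than shut.
Start: joints at [1.224, 0.411, -0.013, 1.596, 0.006, 1.134, -0.082], TCP at [0.172, -0.601, 0.231] pointing down, gripper open.
Joint ranges: [-2.95, 2.95], [-0.29, 1.99], [-1.47, 1.44], [0.14, 2.54], [-1.03, 4.17], [0.13, 1.85], [-2.86, 2.86]. Speed limits (rad/s): [2.39, 2.39, 3.01, 3.01, 3.14, 3.14, 3.14].

### API

Orientations are given as [roll, pitch, yaw] about the fixed x, y, z axes, in that order (R = Rz(yaw) Ry(pitch) Rx(roll)).
In Python, from station import env, eyes gives the robot as it stands.
- The arm moves only by the tool drive_tool, never from a script. Its argument "targets" is a list of rows, each a list of 3 entries, a list of its own where there are three numbers: the shift along the tool's x, y, z in m, then the turn, a rotation vector about the tool's x, y, z in degrees, then the closure, from -1 (fully open) to 1 (shut). A call has 1 to 8 rows; each row is the pose to reach, as a shift and turn from the pose commanded when the call began, along the tool's axes at that moment; what a row does not reach only later rows make up. A row lasts 1/10 s, in which the tool goes at most 50 mm and 8.59 degrees, less where a joint would pass 70% of its speed; a pose out of reach is approached as far as the arm can. A call with a gripper value outside its range is refused whole. The fingers move at their own pace and stop on an object; the grip force is fixed at half the most. Time passes only in rows, so rows that repeat a pose let the fingers close. It gives the time, the measured TCP pose, the force and the opening at its end, in the units of the state.
- env.read_state(): the state, without advancing time (a new reading comes with each control period).
- eyes.capture(name): name is "scene" or "top"; returns a dict with "frame" (420x560x3 uint8, red, green, blue), "K" (3x3 intrinsics, pixels), "k1" (the pictures are not rectified: a ray, as slopes to the right and down, at radius r is drawn at 1 + k1 r^2 times it, then the intrinsics apply), "origin" and "attitude" of the camera in the world. Camera axes: x right, y up, looking along -z (the intrinsics and any distortion apply to the point x, -y, -z); pixel columns grow to the right and rows downward; lengths in m; the calibration is good to about 2 mm. A picture is of the moment at which its call begins. There is no depth.
- env.finish_job(): hands the job in, once; it reports no verdict.
The state is a dict: "time_s": time; "joints": joint angles; "joint_velocities": joint speeds; "effort": joint torques, N m; "eef_pos": TCP position; "eef_rot": TCP orientation; "contact_force": force on the tool from outside, world axes, zero at the start; "ft_torque": the same for the moment, N m; "width": finger opening in m.
Only numpy, scipy, OpenCV 4.12 (cv2) and the standard library are available. Lean on these libraries where they do the work, as an engineer would, in place of code of your own. Each camera call takes 0.05 s, during which the arm holds its last target. There are 200 camera calls.

### The job

Turn the heat up by exactly four clicks: with a fingertip against the fin of the warming tray's dial, push it round clockwise (seen from above) four click stops on from where it now stands, no further at any moment, and leave it resting in that stop. Then press the green start button fully down with a fingertip and let it spring back. Do not grip or force the dial, and leave the tiffin carrier, bento box, jar and saucer where they stand.

Things in the scene. Friction and masses are not known exactly. Their poses are not given: they have to be found in the camera images.
- warming_tray: white electric warming tray, fixed to the counter, 340 x 340 mm, 45 mm high (the white control strip along its front is 43 mm high, the black heated plate behind it 45 mm). Origin at the centre of its underside; its x axis points from the control strip (front, -x) to the back, z up. Dial axis at x -105, y +90 mm; start button at x -105, y -110 mm.
- dial_axis (a point): point on the dial's vertical axis, level with the top of its flat disc (55 mm above the counter). The disc is light grey, 72 mm in diameter, 12 mm thick. Axes as the tray's. Ten dots on the tray, 46 mm from the axis, mark the stops.
- fin_end (a point): point on the top edge of the dial's fin, 30 mm out from the dial axis. The fin is a black radial bar with a white line on top, standing on the disc: from 8 to 36 mm out from the axis, 8 mm thick, its top 20 mm above the disc (75.5 mm above the counter). The point's x axis points outwards along the fin, z up; it turns with the dial.
- heat_dial (a joint): angle of the dial, rad, clockwise from above positive. Ten click stops 30 degrees (0.524) apart, from 0 (fin 135 degrees counterclockwise from the tray's x axis) to 4.71, end stops there. It starts in one of the first four. A spring ball holds it; about 3 to 5 N on the fin frees it, and just past half way it snaps ahead of the finger into the next stop within 0.3 s.
- start_button_top (a point): centre of the top of the green round start button (28 mm in diameter), which faces up on the tray's control strip; moves down with it.
- start_button (a joint): how far the start button is down, m: 0 released, 0.006 fully down (about 5 N); a spring brings it back up.
- tiffin: two-tier stainless steel tiffin carrier, loose on the black plate, 118 mm across, 161 mm high with its handle. Origin at the centre of its underside. Leave alone.
- bento: blue bento box with four white clip latches, loose on the counter left of the tray, 195 x 135 x 61 mm. Origin at the centre of its underside. Leave alone.
- jar: glass jar with steel twist cap, loose on the counter right of the tray, 76 mm in diameter, 110 mm high. Origin at the centre of its underside. Leave alone.
- saucer: white ceramic saucer, loose on the counter right of the tray, 130 mm in diameter, 18 mm high. Origin at the centre of its underside. Leave alone.

How it is judged:
By the outcome, as a careful person would: the job done as asked, in the order asked, and still so for the second after the job is handed in, with the robot touching nothing.
It also fails if it takes over 51 s, if anything falls off the work surface, if the arm or the gripper's body presses on something with over 40 N, if the wrist force passes 120 N, or if a joint passes its speed limit or range.

## Working session

There is one attempt and no reset: what is moved stays moved. The work goes in short steps, Python scripts to look and compute and a tool call to move; the robot and the scene stay as the last step left them, time stands still between calls to the robot, and variables do not carry over. Pictures are saved under pics/ and viewed, about 8 in all and at most 12, crops included, and the job is handed in when it is done.

Besides the shell and the picture viewer there is one more tool, called after "Emit:" as name([rows], argument=value, ...), one row to a line, values as JSON. drive_tool: Moves the arm, as the interface text tells. Its arguments: {"type":"object","properties":{"targets":{"type":"array"}},"required":["targets"]}

```bash
mkdir -p pics; cat > h.py <<'E'
import numpy as np, cv2
from scipy.spatial.transform import Rotation as R
from station import env, eyes
def att(c):
    a=np.array(c["attitude"],float)
    if a.shape==(3,3): return a
    return R.from_euler('xyz',a).as_matrix() if a.size==3 else R.from_quat(a).as_matrix()
def cap(n,name):
    c=eyes.capture(n); cv2.imwrite(f"pics/{name}.png",c["frame"][...,::-1]); np.save(f"pics/{name}.npy",c,allow_pickle=True); return c
def load(name): return np.load(f"pics/{name}.npy",allow_pickle=True).item()
def px2w(c,uv,z):
    d=cv2.undistortPoints(np.array([[uv]],float),np.array(c["K"],float),np.array([c["k1"],0,0,0,0.]))[0,0]
    v=att(c)@np.array([d[0],-d[1],-1]); o=np.array(c["origin"]); return o+v*(z-o[2])/v[2]
def w2px(c,p):
    q=att(c).T@(np.array(p)-c["origin"]); x,y=q[0]/-q[2],-q[1]/-q[2]; s=1+c["k1"]*(x*x+y*y)
    K=np.array(c["K"]); return np.array([K[0,0]*x*s+K[0,2],K[1,1]*y*s+K[1,2]])
E
python3 - <<'E'
from h import *
for n in("scene","top"):
    c=cap(n,n+"0"); print(n,c["origin"],c["attitude"],c["K"],c["k1"])
a=cv2.imread("pics/scene0.png");b=cv2.imread("pics/top0.png")
print(env.read_state())
E
```

```text
scene [0.88075393 0.64229543 1.28030353] [0.53374272 0.0051706  2.66843526] [[527.82923882   0.         285.25437099]
 [  0.         527.82923882 211.01929688]
 [  0.           0.           1.        ]] -0.14219613974326073
top [0.35901788 0.01964669 1.20818035] [ 0.20132054 -0.00388848 -1.42472341] [[447.03098095   0.         283.24063859]
 [  0.         447.03098095 209.04795701]
 [  0.           0.           1.        ]] -0.0433123266065091
{'time_s': 0.1, 'joints': array([ 1.22379613,  0.41180114, -0.01268887,  1.59696471,  0.00560632,
        1.13427521, -0.08219824]), 'joint_velocities': array([ 8.23656812e-05, -2.28097515e-03, -1.06995064e-04, -1.80192733e-03,
       -1.87850626e-04,  6.17816361e-04, -3.32666183e-04]), 'effort': array([ 2.86225339e-03, -6.01823759e+01,  6.84289187e-01, -3.00091517e+01,
        1.40693973e-02,  6.40093334e-03, -3.79042990e-05]), 'eef_pos': array([ 0.1718298 , -0.60045961,  0.23054719]), 'eef_rot': array([-3.14018446e+00,  1.14515496e-04,  2.78807723e-01]), 'contact_force': array([-0.91029707, -0.48877966,  0.22003071]), 'ft_torque': array([-0.02072524,  0.01061288,  0.05764209]), 'width': 0.0852854423839563}
```

View pics/top0.png

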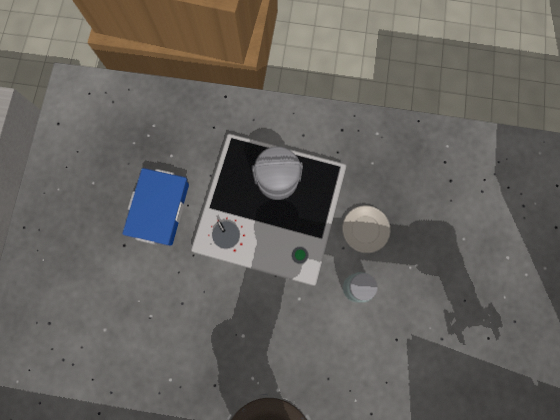

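View pics/scene0.png

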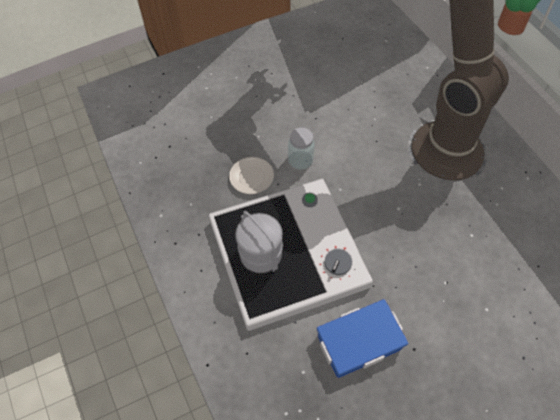

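The top view shows the tray with its dial at about (227,233), the fin pointing up-left, and the button at about (300,255). The scene view shows the dial at (338,262) and the button at (310,200). I'll enlarge both.

```bash
python3 - <<'E'
from h import *
a=cv2.imread("pics/top0.png")[195:295,180:340];b=cv2.imread("pics/scene0.png")[170:310,280:390]
cv2.imwrite("pics/crop1.png",cv2.resize(a,None,fx=5,fy=5,interpolation=cv2.INTER_CUBIC))
cv2.imwrite("pics/crop2.png",cv2.resize(b,None,fx=4,fy=4,interpolation=cv2.INTER_CUBIC))
E
```

```text
(no output)
```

View pics/crop1.png

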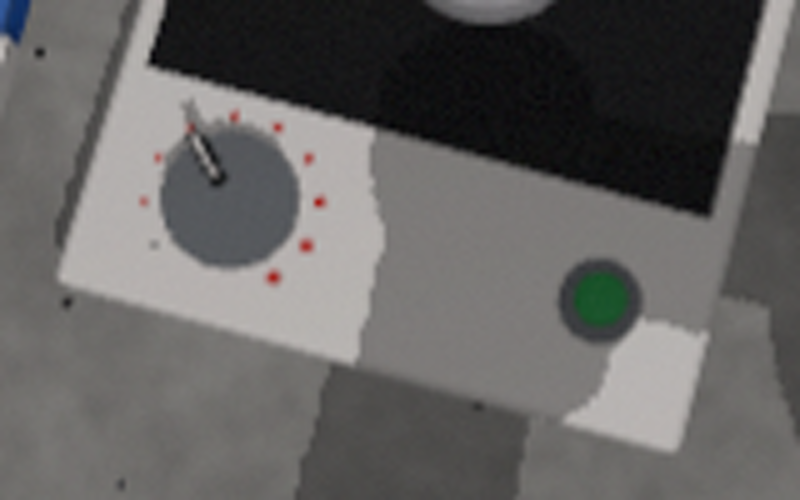

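View pics/crop2.png

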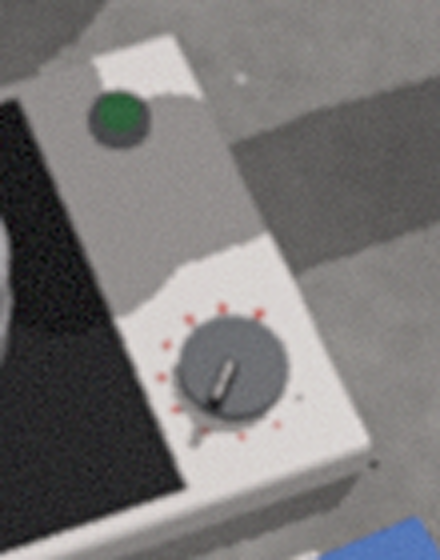

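```bash
python3 - <<'E'
from h import *
from scipy.optimize import least_squares
T=load("top0");S=load("scene0")
ft=lambda u,v:(180+(u+.5)/5-.5,195+(v+.5)/5-.5)
fs=lambda u,v:(280+(u+.5)/4-.5,170+(v+.5)/4-.5)
dT={0:(154,244),1:(144,201),2:(158,158),4:(234,117),5:(278,127),6:(309,158),7:(320,202),8:(307,245),9:(274,278)}
dS={0:(299,398),1:(278,425),2:(241,436),4:(176,409),5:(161,378),6:(167,345),7:(189,320),8:(222,308),9:(259,314)}
def fit(c,d,f):
    P={k:px2w(c,f(*v),.0435)[:2] for k,v in d.items()}
    def r(x): return np.concatenate([P[k]-x[:2]-.046*np.array([np.cos(a:=x[2]+np.radians(135-30*k)),np.sin(a)]) for k in P])
    s=least_squares(r,[*np.mean(list(P.values()),0),0.]); return s.x,np.abs(s.fun).max()
for n,c,d,f,b,tip,root in(("T",T,dT,ft,(601,300),(192,132),(219,180)),("S",S,dS,fs,(119,112),(213,405),(231,363))):
    x,e=fit(c,d,f); Rz=np.array([[np.cos(x[2]),-np.sin(x[2])],[np.sin(x[2]),np.cos(x[2])]])
    print(n,"axis",x[:2],"yaw deg",np.degrees(x[2]),"maxres",e)
    print(" button from tray",x[:2]+Rz@[0,-.2],"seen z.05",px2w(c,f(*b),.05)[:2])
    for q in(tip,root):
        p=px2w(c,f(*q),.0755)[:2]-x[:2]; print(" fin r",np.hypot(*p),"ang idx",(135-np.degrees(np.arctan2(p[1],p[0])-x[2]))/30)
E
```

```text
T axis [0.50416029 0.18853772] yaw deg -6.857164860103313 maxres 0.0008317225561404948
 button from tray [ 0.48028137 -0.01003165] seen z.05 [ 0.48058306 -0.01040567]
 fin r 0.03600147889389991 ang idx 3.023459223673414
 fin r 0.007142166741514876 ang idx 3.186535464939285
S axis [0.5034032  0.18804012] yaw deg -6.809811940024689 maxres 0.0010142620160262864
 button from tray [ 0.4796884  -0.01054892] seen z.05 [ 0.47667163 -0.01546221]
 fin r 0.04128233949515851 ang idx 2.9626093189393923
 fin r 0.009844387013871364 ang idx 2.956066695263245
```

```bash
cat >> h.py <<'E'
AX=np.array([.5038,.1883]); YAW=-6.83; BTN=np.array([.4800,-.0102])
def finger(th,r=.028,off=.015):
    """tool xy and yaw (deg) so that the finger face would touch a fin standing at world angle th"""
    a=np.radians(th); return AX+r*np.array([np.cos(a),np.sin(a)])+off*np.array([-np.sin(a),np.cos(a)]), th+90
def goal(xy,z,yaw):
    s=env.read_state(); R0=R.from_euler('xyz',s["eef_rot"]); R1=R.from_euler('xyz',[180,0,yaw],degrees=True)
    print("t",round(s["time_s"],2),"xyz",np.round(s["eef_pos"],4),"yaw",round(float(np.degrees(s["eef_rot"][2])),1),"F",np.round(s["contact_force"],1),"w",round(s["width"],3))
    print("shift",np.round(R0.inv().apply(np.r_[xy,z]-s["eef_pos"]),4),"turn",np.round((R0.inv()*R1).as_rotvec(degrees=True),1))
E
python3 - <<'E'
from h import *
T=load("top0");S=load("scene0")
print("tiffin",px2w(T,(277,160),.12),px2w(S,(260,228),.12))
xy,y=finger(38.2+13); print(xy,y); goal(xy,.20,y)
E
```

```text
tiffin [0.70295312 0.082008   0.12      ] [0.65244711 0.04419487 0.12      ]
[0.50965484 0.21952052] 141.2
t 0.1 xyz [ 0.1718 -0.6005  0.2305] yaw 16.0 F [-0.9 -0.5  0.2] w 0.085
shift [ 0.5504 -0.6953  0.0315] turn [-1.000e-01 -1.000e-01 -1.252e+02]
```

Emit:
drive_tool([
  [[0.55,-0.695,0.03],[0,0,-125],1],
  [[0.55,-0.695,0.03],[0,0,-125],1],
  [[0.55,-0.695,0.03],[0,0,-125],1],
  [[0.55,-0.695,0.03],[0,0,-125],1],
  [[0.55,-0.695,0.03],[0,0,-125],1],
  [[0.55,-0.695,0.03],[0,0,-125],1],
  [[0.55,-0.695,0.03],[0,0,-125],1],
  [[0.55,-0.695,0.03],[0,0,-125],1],
])

```text
time_s: 0.9
eef_pos: [0.3243, -0.2293, 0.2177]
eef_rot: [-3.142, 0.0, 1.485]
contact_force: [1.7, -0.6, 0.1]
width: 0.0
```

```bash
python3 - <<'E'
from h import *
xy,y=finger(51.2); goal(xy,.20,y); print(env.read_state()["joints"])
E
```

```text
t 0.9 xyz [ 0.3243 -0.2293  0.2177] yaw 85.1 F [ 1.7 -0.6  0.1] w 0.0
shift [0.4631 0.146  0.0174] turn [ -0.    0.  -56.1]
[ 0.92104671  0.05731057 -0.43928279  2.09952855  0.02966542  0.99020841
  0.380013  ]
```

Emit:
drive_tool([
  [[0.45,0.14,0.015],[0,0,-54],1],
  [[0.45,0.14,0.015],[0,0,-54],1],
  [[0.45,0.14,0.015],[0,0,-54],1],
  [[0.45,0.14,0.015],[0,0,-54],1],
  [[0.45,0.14,0.015],[0,0,-54],1],
  [[0.45,0.14,0.015],[0,0,-54],1],
  [[0.45,0.14,0.015],[0,0,-54],1],
  [[0.45,0.14,0.015],[0,0,-54],1],
])

```text
time_s: 1.7
eef_pos: [0.478, 0.1395, 0.2047]
eef_rot: [-3.141, 0.0, 2.422]
contact_force: [1.2, 0.7, 0.3]
width: 0.0003
```

```bash
python3 - <<'E'
from h import *
xy,y=finger(51.2); goal(xy,.10,y); print(env.read_state()["joints"])
E
```

```text
t 1.7 xyz [0.478  0.1395 0.2047] yaw 138.8 F [1.2 0.7 0.3] w 0.0
shift [0.0289 0.081  0.1047] turn [-0.   0.  -2.4]
[ 0.28979078  0.3280543  -0.8153149   1.89049845  0.27581128  1.03907922
  0.21043003]
```

Emit:
drive_tool([
  [[0.025,0.07,0.04],[0,0,-2],1],
  [[0.025,0.07,0.08],[0,0,-2],1],
  [[0.025,0.07,0.1],[0,0,-2],1],
  [[0.025,0.07,0.1],[0,0,-2],1],
  [[0.025,0.07,0.1],[0,0,-2],1],
  [[0.025,0.07,0.1],[0,0,-2],1],
])

```text
time_s: 2.3
eef_pos: [0.5058, 0.2067, 0.1068]
eef_rot: [3.14, 0.002, 2.455]
contact_force: [0.5, -0.6, 0.6]
width: 0.0
```

```bash
python3 - <<'E'
from h import *
xy,y=finger(51.2); goal(xy,.10,y); s=env.read_state();print(s["joints"],abs(s["joint_velocities"]).max())
c=cap("top","top1");u,v=w2px(c,[*AX,.06]).astype(int)
a=c["frame"][v-40:v+40,u-50:u+50,::-1];cv2.imwrite("pics/c3.png",cv2.resize(a,None,fx=6,fy=6,interpolation=2))
c=cap("scene","scene1");u,v=w2px(c,[*AX,.06]).astype(int)
b=c["frame"][v-50:v+40,u-60:u+60,::-1];cv2.imwrite("pics/c3.png",np.vstack([cv2.resize(a,(500,300),interpolation=2),cv2.resize(b,(500,300),interpolation=2)]))
E
```

```text
t 2.3 xyz [0.5058 0.2067 0.1068] yaw 140.7 F [ 0.5 -0.6  0.6] w 0.0
shift [0.0051 0.0123 0.0068] turn [ 0.1  0.1 -0.5]
[ 0.0827012   0.53228983 -0.74079378  1.87996939  0.45311381  0.90180776
  0.00714834] 0.0137122604125141
```

View pics/c3.png

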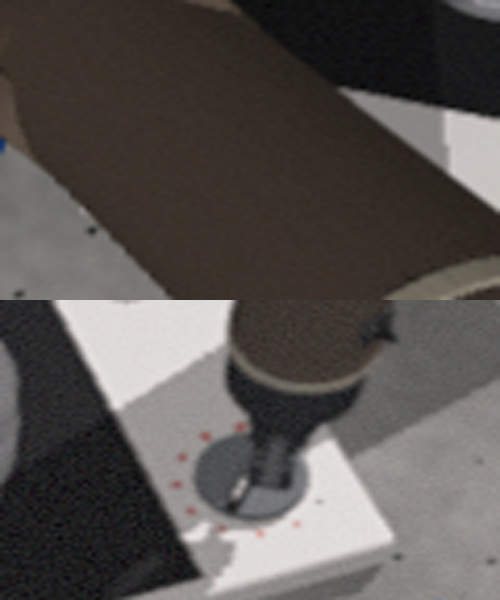

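The arm hides the dial from the top view. In the scene view the fin, at about (238,495) in the crop, is visible with the finger just behind it on the counterclockwise side. I'll correct the position sideways, then go down.

Emit:
drive_tool([
  [[0.005,0.012,0.005],[0,0,0],1],
  [[0.005,0.012,0.005],[0,0,0],1],
  [[0.005,0.012,0.005],[0,0,0],1],
  [[0.005,0.012,0.02],[0,0,0],1],
  [[0.005,0.012,0.03],[0,0,0],1],
  [[0.005,0.012,0.038],[0,0,0],1],
  [[0.005,0.012,0.043],[0,0,0],1],
  [[0.005,0.012,0.043],[0,0,0],1],
])

```text
time_s: 3.2
eef_pos: [0.5081, 0.2193, 0.0609]
eef_rot: [-3.14, -0.001, 2.456]
contact_force: [0.2, -0.3, -0.4]
width: 0.0002
```

```bash
python3 - <<'E'
from h import *
xy,y=finger(51.2); goal(xy,.063,y); s=env.read_state()
# push: arcs from here; pose of finger at th for lists
for th in (51.2,46,42,38,34,30,26,22,18,16): goal(*[finger(th)[0],.063,finger(th)[1]])
c=cap("scene","scene2");u,v=w2px(c,[*AX,.06]).astype(int)
b=c["frame"][v-50:v+40,u-60:u+60,::-1];cv2.imwrite("pics/c4.png",cv2.resize(b,(720,540),interpolation=2))
E
```

```text
t 3.2 xyz [0.5081 0.2193 0.0609] yaw 140.7 F [ 0.2 -0.3 -0.4] w 0.0
shift [-0.0011  0.0011 -0.0021] turn [-0.1 -0.1 -0.5]
t 3.2 xyz [0.5081 0.2193 0.0609] yaw 140.7 F [ 0.2 -0.3 -0.4] w 0.0
shift [-0.0011  0.0011 -0.0021] turn [-0.1 -0.1 -0.5]
t 3.2 xyz [0.5081 0.2193 0.0609] yaw 140.7 F [ 0.2 -0.3 -0.4] w 0.0
shift [-0.0037  0.0024 -0.0021] turn [-0.1 -0.1  4.7]
t 3.2 xyz [0.5081 0.2193 0.0609] yaw 140.7 F [ 0.2 -0.3 -0.4] w 0.0
shift [-0.0058  0.0032 -0.0021] turn [-0.1 -0.   8.7]
t 3.2 xyz [0.5081 0.2193 0.0609] yaw 140.7 F [ 0.2 -0.3 -0.4] w 0.0
shift [-0.0079  0.0039 -0.0021] turn [-0.1 -0.  12.7]
t 3.2 xyz [0.5081 0.2193 0.0609] yaw 140.7 F [ 0.2 -0.3 -0.4] w 0.0
shift [-0.01    0.0044 -0.0021] turn [-0.1 -0.  16.7]
t 3.2 xyz [0.5081 0.2193 0.0609] yaw 140.7 F [ 0.2 -0.3 -0.4] w 0.0
shift [-0.0122  0.0048 -0.0021] turn [-0.1 -0.  20.7]
t 3.2 xyz [0.5081 0.2193 0.0609] yaw 140.7 F [ 0.2 -0.3 -0.4] w 0.0
shift [-0.0144  0.005  -0.0021] turn [-0.1 -0.  24.7]
t 3.2 xyz [0.5081 0.2193 0.0609] yaw 140.7 F [ 0.2 -0.3 -0.4] w 0.0
shift [-0.0166  0.005  -0.0021] turn [-0.1 -0.  28.7]
t 3.2 xyz [0.5081 0.2193 0.0609] yaw 140.7 F [ 0.2 -0.3 -0.4] w 0.0
shift [-0.0189  0.0049 -0.0021] turn [-0.1 -0.  32.7]
t 3.2 xyz [0.5081 0.2193 0.0609] yaw 140.7 F [ 0.2 -0.3 -0.4] w 0.0
shift [-0.02    0.0048 -0.0021] turn [-0.1 -0.  34.7]
```

Emit:
drive_tool([
  [[-0.004,0.0025,-0.002],[0,0,4.7],1],
  [[-0.006,0.003,-0.002],[0,0,8.7],1],
  [[-0.008,0.004,-0.002],[0,0,12.7],1],
  [[-0.01,0.0045,-0.002],[0,0,16.7],1],
  [[-0.012,0.005,-0.002],[0,0,20.7],1],
  [[-0.0145,0.005,-0.002],[0,0,24.7],1],
  [[-0.0145,0.005,-0.002],[0,0,24.7],1],
])

```text
time_s: 3.95
eef_pos: [0.5234, 0.2144, 0.0645]
eef_rot: [3.141, 0.0, 2.024]
contact_force: [-0.5, -0.9, -0.3]
width: 0.0005
```

```bash
python3 - <<'E'
from h import *
for th in (26,22,19): goal(finger(th)[0],.063,finger(th)[1])
c=cap("scene","scene2");u,v=w2px(c,[*AX,.06]).astype(int)
b=c["frame"][v-35:v+25,u-40:u+40,::-1];cv2.imwrite("pics/c4.png",cv2.resize(b,(720,540),interpolation=2))
E
```

```text
t 3.95 xyz [0.5234 0.2144 0.0645] yaw 116.0 F [-0.5 -0.9 -0.3] w 0.001
shift [ 0.0001 -0.0011  0.0015] turn [ 0.  0. -0.]
t 3.95 xyz [0.5234 0.2144 0.0645] yaw 116.0 F [-0.5 -0.9 -0.3] w 0.001
shift [-0.0019 -0.0001  0.0015] turn [0. 0. 4.]
t 3.95 xyz [0.5234 0.2144 0.0645] yaw 116.0 F [-0.5 -0.9 -0.3] w 0.001
shift [-0.0034  0.0006  0.0015] turn [0. 0. 7.]
```

View pics/c4.png

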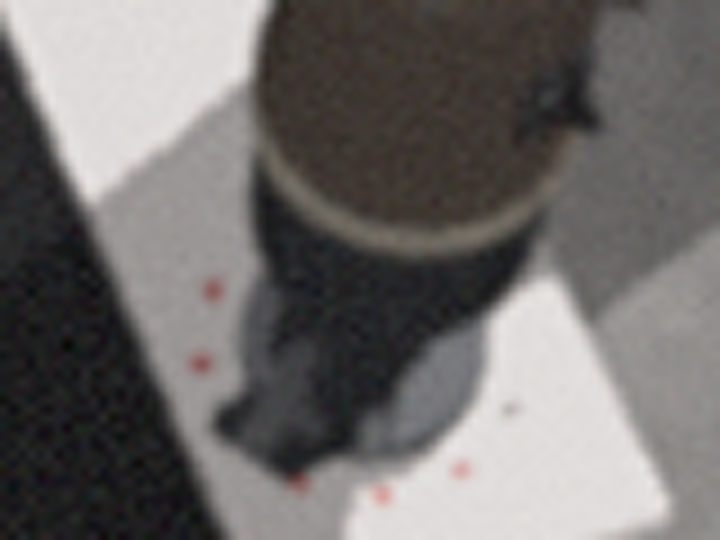

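```bash
cat >> h.py <<'E'
def arc(ths,z=.063):
    s=env.read_state(); R0=R.from_euler('xyz',s["eef_rot"])
    print("F",np.round(s["contact_force"],1),"z",round(s["eef_pos"][2],4),"yaw-90",round(np.degrees(s["eef_rot"][2])-90,1))
    for th in ths:
        xy,y=finger(th); print(th,np.round(R0.inv().apply(np.r_[xy,z]-s["eef_pos"]),4),np.round((R0.inv()*R.from_euler('xyz',[180,0,y],degrees=True)).as_rotvec(degrees=True)[2],1))
def finpx(c,idx,k=9,ox=40,oy=35):
    u,v=w2px(c,[*AX,.06]).astype(int); a=np.radians(135+YAW-30*idx)
    return [np.round((w2px(c,[AX[0]+r*np.cos(a),AX[1]+r*np.sin(a),.0755])-[u-ox,v-oy]+.5)*k-.5) for r in(.008,.036)]
E
python3 - <<'E'
from h import *
c=load("scene2")
for i in(3,3.4,3.6,4,5):print(i,finpx(c,i))
arc([26,24,22,20,18,16,14,12,10])
E
```

```text
3 [array([359., 327.]), array([322., 410.])]
3.4 [array([354., 324.]), array([298., 398.])]
3.6 [array([352., 323.]), array([287., 390.])]
4 [array([348., 318.]), array([268., 371.])]
5 [array([342., 306.]), array([243., 315.])]
F [-0.2  0.2 -0.4] z 0.0645 yaw-90 26.1
26 [ 0.0001 -0.001   0.0015] 0.1
24 [-0.0009 -0.0005  0.0015] 2.1
22 [-0.0019 -0.      0.0015] 4.1
20 [-0.0029  0.0004  0.0015] 6.1
18 [-0.0039  0.0008  0.0015] 8.1
16 [-0.005   0.0012  0.0015] 10.1
14 [-0.0061  0.0015  0.0015] 12.1
12 [-0.0071  0.0018  0.0015] 14.1
10 [-0.0082  0.002   0.0015] 16.1
```

Emit:
drive_tool([
  [[-0.002,0,0.0015],[0,0,4],1],
  [[-0.002,0,0.0015],[0,0,4],1],
])

```text
time_s: 4.2
eef_pos: [0.5241, 0.2123, 0.0627]
eef_rot: [3.141, 0.0, 1.956]
contact_force: [0.2, 0.1, -0.0]
width: 0.0002
```

Emit:
drive_tool([
  [[-0.001,0.0005,0],[0,0,2],1],
  [[-0.001,0.0005,0],[0,0,2],1],
])

```text
time_s: 4.4
eef_pos: [0.5249, 0.2116, 0.0626]
eef_rot: [3.141, 0.0, 1.92]
contact_force: [0.3, -0.3, 0.6]
width: 0.0003
```

```bash
python3 - <<'E'
from h import *
arc([18,16,14,12,10,8,6])
c=cap("scene","scene3");u,v=w2px(c,[*AX,.06]).astype(int)
f=lambda c:cv2.resize(c["frame"][v-35:v+25,u-40:u+40,::-1],(400,300),interpolation=2)
c0=load("scene0")
g=f(c); 
for i,col in((3,(0,0,255)),(4,(0,255,0))):
    p=finpx(c,i,5); cv2.line(g,*[tuple(int(t) for t in q) for q in p],col,1)
cv2.imwrite("pics/c5.png",np.vstack([np.hstack([f(c0),f(load("scene2"))]),np.hstack([f(c),g])]))
E
```

```text
F [ 0.3 -0.3  0.6] z 0.0626 yaw-90 20.0
18 [-0.0006  0.0007 -0.0004] 2.0
16 [-0.0016  0.0012 -0.0004] 4.0
14 [-0.0027  0.0016 -0.0004] 6.0
12 [-0.0037  0.002  -0.0004] 8.0
10 [-0.0047  0.0024 -0.0004] 10.0
8 [-0.0058  0.0027 -0.0004] 12.0
6 [-0.0069  0.003  -0.0004] 14.0
```

View pics/c5.png

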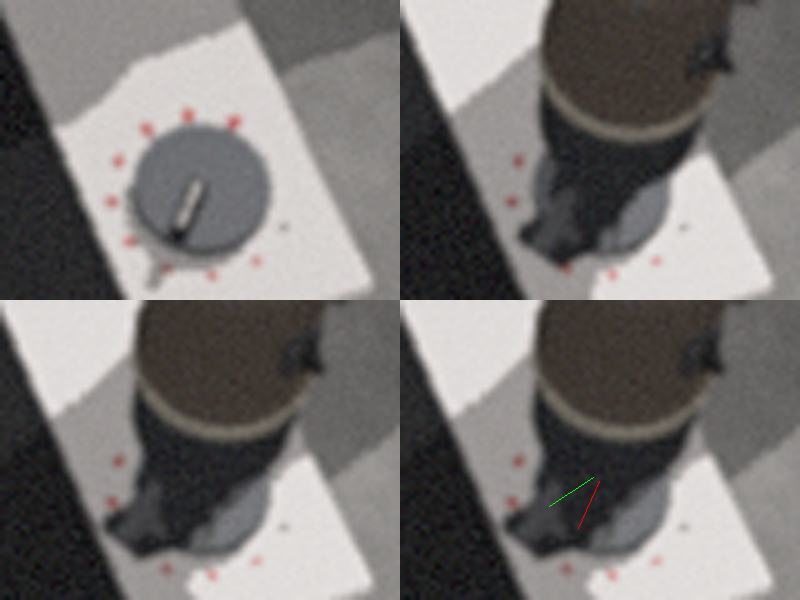

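Emit:
drive_tool([
  [[-0.0015,0.001,0],[0,0,4],1],
  [[-0.0035,0.002,0],[0,0,8],1],
  [[-0.0035,0.002,0],[0,0,8],1],
])

```text
time_s: 4.75
eef_pos: [0.5281, 0.2089, 0.0626]
eef_rot: [3.141, 0.0, 1.78]
contact_force: [0.3, -0.1, 0.2]
width: -0.0003
```

Emit:
drive_tool([
  [[-0.001,0.0005,0],[0,0,2],1],
  [[-0.001,0.0005,0],[0,0,2],1],
])

```text
time_s: 4.95
eef_pos: [0.5285, 0.2082, 0.0625]
eef_rot: [-3.142, 0.0, 1.746]
contact_force: [0.0, -0.2, -0.1]
width: -0.0001
```

Emit:
drive_tool([
  [[-0.001,0.0003,0],[0,0,2],1],
  [[-0.001,0.0003,0],[0,0,2],1],
])

```text
time_s: 5.15
eef_pos: [0.529, 0.2073, 0.0625]
eef_rot: [-3.142, -0.0, 1.71]
contact_force: [-0.8, -0.5, 0.2]
width: 0.0002
```

```bash
python3 - <<'E'
from h import *
arc([8,6,4,2,0,-2,-4,-6,-8])
E
```

```text
F [-0.8 -0.5  0.2] z 0.0625 yaw-90 8.0
8 [-0.0003  0.0004 -0.0005] -0.0
6 [-0.0013  0.0009 -0.0005] 2.0
4 [-0.0023  0.0014 -0.0005] 4.0
2 [-0.0033  0.0019 -0.0005] 6.0
0 [-0.0044  0.0023 -0.0005] 8.0
-2 [-0.0054  0.0026 -0.0005] 10.0
-4 [-0.0065  0.0029 -0.0005] 12.0
-6 [-0.0075  0.0032 -0.0005] 14.0
-8 [-0.0086  0.0035 -0.0005] 16.0
```

Emit:
drive_tool([
  [[-0.001,0.001,0],[0,0,2],1],
  [[-0.001,0.001,0],[0,0,2],1],
])

```text
time_s: 5.35
eef_pos: [0.5299, 0.2067, 0.0625]
eef_rot: [-3.141, -0.0, 1.675]
contact_force: [-0.4, 0.7, 0.6]
width: 0.0005
```

Emit:
drive_tool([
  [[-0.001,0.0005,0],[0,0,2],1],
  [[-0.001,0.0005,0],[0,0,2],1],
])

```text
time_s: 5.55
eef_pos: [0.5305, 0.2058, 0.0625]
eef_rot: [-3.141, -0.0, 1.64]
contact_force: [-1.8, 2.4, -1.3]
width: 0.0003
```

Emit:
drive_tool([
  [[-0.001,0.0005,0],[0,0,2],1],
  [[-0.001,0.0005,0],[0,0,2],1],
])

```text
time_s: 5.75
eef_pos: [0.5313, 0.2044, 0.0625]
eef_rot: [-3.142, 0.0, 1.604]
contact_force: [-0.5, 1.6, -0.4]
width: 0.0001
```

Emit:
drive_tool([
  [[-0.001,0.0004,0],[0,0,2],1],
  [[-0.002,0.0008,0],[0,0,4],1],
  [[-0.002,0.0008,0],[0,0,4],1],
])

```text
time_s: 6.05
eef_pos: [0.5325, 0.202, 0.0625]
eef_rot: [3.141, 0.001, 1.534]
contact_force: [-0.7, 0.1, 0.4]
width: 0.0
```

Emit:
drive_tool([
  [[-0.001,0.0004,0],[0,0,2],1],
  [[-0.002,0.0008,0],[0,0,4],1],
  [[-0.002,0.0008,0],[0,0,4],1],
])

```text
time_s: 6.35
eef_pos: [0.5332, 0.2001, 0.0626]
eef_rot: [3.141, 0.001, 1.464]
contact_force: [-0.0, -0.6, 0.8]
width: -0.0002
```

```bash
python3 - <<'E'
from h import *
arc([-6,-8,-10,-12,-14,-16,-18])
E
```

```text
F [-0.  -0.6  0.8] z 0.0626 yaw-90 -6.1
-6 [ 0.0002  0.     -0.0004] -0.1
-8 [-0.0007  0.0005 -0.0004] 1.9
-10 [-0.0017  0.001  -0.0004] 3.9
-12 [-0.0028  0.0014 -0.0004] 5.9
-14 [-0.0038  0.0018 -0.0004] 7.9
-16 [-0.0048  0.0022 -0.0004] 9.9
-18 [-0.0059  0.0025 -0.0004] 11.9
```

Emit:
drive_tool([
  [[-0.001,0.0005,0],[0,0,2],1],
  [[-0.002,0.001,0],[0,0,4],1],
  [[-0.002,0.001,0],[0,0,4],1],
])

```text
time_s: 6.65
eef_pos: [0.5338, 0.1982, 0.0625]
eef_rot: [3.142, 0.0, 1.395]
contact_force: [0.4, 0.8, -0.0]
width: 0.0001
```

Emit:
drive_tool([
  [[0.003,0,0],[0,0,0],1],
  [[0.003,0,-0.03],[0,0,0],1],
  [[0.003,0,-0.07],[0,0,0],1],
  [[0.01,0.03,-0.1],[0,0,0],1],
  [[0.03,0.07,-0.1],[0,0,0],1],
  [[0.03,0.07,-0.1],[0,0,0],1],
])

```text
time_s: 7.25
eef_pos: [0.6126, 0.2168, 0.1633]
eef_rot: [3.138, -0.003, 1.395]
contact_force: [-0.2, -0.1, -0.1]
width: 0.0003
```

```bash
python3 - <<'E'
from h import *
arc([-10])
o=[]
for n in("top","scene"):
    c=cap(n,n+"4");u,v=w2px(c,[*AX,.06]).astype(int)
    o.append(cv2.resize(c["frame"][v-35:v+25,u-30:u+30,::-1],(400,400),interpolation=2))
cv2.imwrite("pics/c6.png",np.hstack(o))
for i in(4,5,6):print(i,finpx(c,i,400/60,30,35))
E
```

```text
F [-0.2 -0.1 -0.1] z 0.1633 yaw-90 -10.1
-10 [-0.0323 -0.0746  0.0999] -0.1
4 [array([191., 236.]), array([132., 275.])]
5 [array([186., 227.]), array([113., 233.])]
6 [array([188., 217.]), array([120., 189.])]
```

View pics/c6.png

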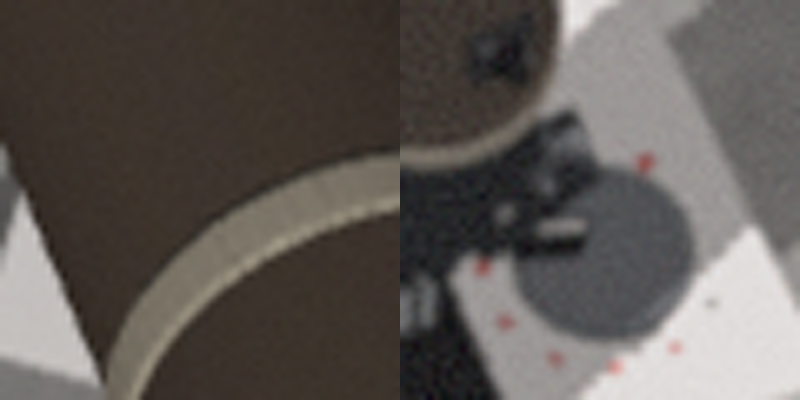

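The scene half of the picture shows the fin's white line from about (585,223) to (540,228), which matches stop 5. Two clicks are done, so I'll go back in for the third.

Emit:
drive_tool([
  [[-0.03,-0.04,0],[0,0,0],1],
  [[-0.03,-0.0745,0],[0,0,0],1],
  [[-0.03,-0.0745,0],[0,0,0],1],
  [[-0.03,-0.0745,0.04],[0,0,0],1],
  [[-0.03,-0.0745,0.075],[0,0,0],1],
  [[-0.03,-0.0745,0.095],[0,0,0],1],
  [[-0.03,-0.0745,0.1],[0,0,0],1],
  [[-0.03,-0.0745,0.1],[0,0,0],1],
])

```text
time_s: 8.15
eef_pos: [0.5286, 0.1993, 0.0622]
eef_rot: [-3.14, 0.001, 1.398]
contact_force: [-0.6, -0.1, 0.3]
width: -0.0001
```

```bash
python3 - <<'E'
from h import *
arc([-10,-14,-18,-22,-26,-30,-33,-36,-39,-42])
E
```

```text
F [-0.6 -0.1  0.3] z 0.0622 yaw-90 -9.9
-10 [-0.0002  0.0055 -0.0008] 0.1
-14 [-0.0021  0.0065 -0.0008] 4.1
-18 [-0.0042  0.0073 -0.0008] 8.1
-22 [-0.0063  0.008  -0.0008] 12.1
-26 [-0.0085  0.0086 -0.0008] 16.1
-30 [-0.0106  0.009  -0.0008] 20.1
-33 [-0.0123  0.0091 -0.0008] 23.1
-36 [-0.014   0.0093 -0.0008] 26.1
-39 [-0.0156  0.0093 -0.0008] 29.1
-42 [-0.0173  0.0092 -0.0008] 32.1
```

Emit:
drive_tool([
  [[0,0.005,-0.001],[0,0,0],1],
  [[-0.002,0.0055,-0.001],[0,0,4],1],
  [[-0.004,0.006,-0.001],[0,0,8],1],
  [[-0.004,0.006,-0.001],[0,0,8],1],
])

```text
time_s: 8.55
eef_pos: [0.5358, 0.1943, 0.0651]
eef_rot: [3.139, -0.001, 1.256]
contact_force: [0.8, 0.1, 0.6]
width: -0.0
```

```bash
python3 - <<'E'
from h import *
arc([-18,-20,-22,-24,-26,-28,-30,-32,-34,-36,-38,-40,-42])
E
```

```text
F [0.8 0.1 0.6] z 0.0651 yaw-90 -18.1
-18 [-0.0006 -0.0006  0.0021] -0.1
-20 [-0.0015 -0.0001  0.0021] 1.9
-22 [-0.0025  0.0004  0.0021] 3.9
-24 [-0.0036  0.0008  0.0021] 5.9
-26 [-0.0046  0.0012  0.0021] 7.9
-28 [-0.0056  0.0016  0.0021] 9.9
-30 [-0.0067  0.0019  0.0021] 11.9
-32 [-0.0078  0.0022  0.0021] 13.9
-34 [-0.0089  0.0025  0.0021] 15.9
-36 [-0.0099  0.0027  0.0021] 17.9
-38 [-0.011   0.0029  0.0021] 19.9
-40 [-0.0121  0.003   0.0021] 21.9
-42 [-0.0132  0.0031  0.0021] 23.9
```

Emit:
drive_tool([
  [[-0.0025,0.0005,0.001],[0,0,4],1],
  [[-0.0045,0.001,0.001],[0,0,8],1],
  [[-0.0055,0.0015,0.001],[0,0,10],1],
])

```text
time_s: 8.85
eef_pos: [0.5354, 0.1895, 0.0638]
eef_rot: [3.14, -0.003, 1.083]
contact_force: [1.9, 2.9, 0.4]
width: -0.0
```

Emit:
drive_tool([
  [[-0.001,0.0004,0],[0,0,2],1],
  [[-0.002,0.0007,0],[0,0,4],1],
])

```text
time_s: 9.05
eef_pos: [0.5346, 0.1867, 0.0632]
eef_rot: [3.141, -0.001, 1.012]
contact_force: [2.3, 0.8, 0.8]
width: -0.0001
```

Emit:
drive_tool([
  [[-0.001,0.0003,0],[0,0,2],1],
  [[-0.002,0.0005,0],[0,0,4],1],
])

```text
time_s: 9.25
eef_pos: [0.5329, 0.1841, 0.0624]
eef_rot: [-3.141, 0.001, 0.941]
contact_force: [0.3, 0.3, 0.4]
width: 0.0001
```

Emit:
drive_tool([
  [[-0.001,0.0003,0],[0,0,2],1],
  [[-0.002,0.0005,0],[0,0,4],1],
  [[-0.003,0.0005,0],[0,0,6],1],
  [[-0.003,0.0005,0],[0,0,6],1],
])

```text
time_s: 9.65
eef_pos: [0.5316, 0.1816, 0.0624]
eef_rot: [-3.142, 0.001, 0.837]
contact_force: [-0.1, 0.6, 0.4]
width: 0.0002
```

```bash
python3 - <<'E'
from h import *
arc([-40,-44,-48,-52,-56,-60,-62,-64,-66,-68,-70,-72])
E
```

```text
F [-0.1  0.6  0.4] z 0.0624 yaw-90 -42.1
-40 [ 0.0023  0.0023 -0.0006] -2.1
-44 [ 0.0004  0.0033 -0.0006] 1.9
-48 [-0.0016  0.0042 -0.0006] 5.9
-52 [-0.0037  0.005  -0.0006] 9.9
-56 [-0.0058  0.0056 -0.0006] 13.9
-60 [-0.008   0.0061 -0.0006] 17.9
-62 [-0.0091  0.0063 -0.0006] 19.9
-64 [-0.0102  0.0064 -0.0006] 21.9
-66 [-0.0113  0.0065 -0.0006] 23.9
-68 [-0.0124  0.0066 -0.0006] 25.9
-70 [-0.0135  0.0066 -0.0006] 27.9
-72 [-0.0146  0.0066 -0.0006] 29.9
```

Emit:
drive_tool([
  [[0,0.0035,-0.0005],[0,0,2],1],
  [[-0.0015,0.004,-0.0005],[0,0,6],1],
  [[-0.0035,0.005,-0.0005],[0,0,10],1],
  [[-0.0035,0.005,-0.0005],[0,0,10],1],
])

```text
time_s: 10.05
eef_pos: [0.5334, 0.1754, 0.0631]
eef_rot: [3.141, 0.0, 0.661]
contact_force: [0.1, -0.5, -0.7]
width: -0.0002
```

```bash
python3 - <<'E'
from h import *
arc([-52,-54,-56,-58,-60,-62,-64,-66,-68,-70,-72])
E
```

```text
F [ 0.1 -0.5 -0.7] z 0.0631 yaw-90 -52.1
-52 [-0.0004 -0.0004  0.0001] -0.1
-54 [-0.0014  0.0001  0.0001] 1.9
-56 [-0.0024  0.0006  0.0001] 3.9
-58 [-0.0034  0.001   0.0001] 5.9
-60 [-0.0045  0.0014  0.0001] 7.9
-62 [-0.0055  0.0018  0.0001] 9.9
-64 [-0.0066  0.0021  0.0001] 11.9
-66 [-0.0076  0.0024  0.0001] 13.9
-68 [-0.0087  0.0027  0.0001] 15.9
-70 [-0.0098  0.0029  0.0001] 17.9
-72 [-0.0109  0.0031  0.0001] 19.9
```

Emit:
drive_tool([
  [[-0.0015,0,0],[0,0,2],1],
  [[-0.0025,0.0005,0],[0,0,4],1],
  [[-0.0035,0.001,0],[0,0,6],1],
])

```text
time_s: 10.35
eef_pos: [0.5317, 0.1731, 0.0632]
eef_rot: [3.141, -0.001, 0.557]
contact_force: [2.2, 1.1, -1.3]
width: -0.0001
```

Emit:
drive_tool([
  [[-0.001,0.0004,0],[0,0,2],1],
  [[-0.002,0.0008,0],[0,0,4],1],
])

```text
time_s: 10.55
eef_pos: [0.53, 0.1709, 0.0631]
eef_rot: [3.141, -0.0, 0.486]
contact_force: [2.4, 0.3, 1.1]
width: 0.0002
```

Emit:
drive_tool([
  [[-0.001,0.0003,0],[0,0,2],1],
  [[-0.002,0.0006,0],[0,0,4],1],
])

```text
time_s: 10.75
eef_pos: [0.528, 0.1695, 0.0629]
eef_rot: [-3.142, 0.001, 0.416]
contact_force: [0.6, 0.3, -1.0]
width: 0.0001
```

Emit:
drive_tool([
  [[-0.001,0.0003,0],[0,0,2],1],
  [[-0.002,0.0006,0],[0,0,4],1],
  [[-0.003,0.0006,0],[0,0,6],1],
  [[-0.003,0.0006,0],[0,0,6],1],
])

```text
time_s: 11.15
eef_pos: [0.5255, 0.1679, 0.063]
eef_rot: [3.141, 0.0, 0.313]
contact_force: [0.3, 1.0, 0.7]
width: 0.0001
```

```bash
python3 - <<'E'
from h import *
arc([-72]); print(env.read_state()["joints"])
E
```

```text
F [0.3 1.  0.7] z 0.063 yaw-90 -72.1
-72 [ 0.0006  0.0019 -0.    ] -0.1
[-0.26747777  0.49948672 -0.16827254  1.92264503  0.12072989  0.72950623
 -1.76335804]
```

Emit:
drive_tool([
  [[0.003,0,0],[0,0,0],1],
  [[0.003,0,-0.03],[0,0,0],1],
  [[0.003,0,-0.065],[0,0,0],1],
  [[0.003,0,-0.09],[0,0,0],1],
])

```text
time_s: 11.55
eef_pos: [0.5294, 0.1692, 0.1549]
eef_rot: [-3.141, -0.001, 0.315]
contact_force: [0.6, 0.0, -0.2]
width: -0.0
```

```bash
python3 - <<'E'
from h import *
goal(BTN,.12,18)
E
```

```text
t 11.55 xyz [0.5294 0.1692 0.1549] yaw 18.1 F [ 0.6  0.  -0.2] w -0.0
shift [-0.1026  0.1552  0.0348] turn [-0.  -0.1  0.1]
```

Emit:
drive_tool([
  [[-0.1,0.155,0],[0,0,0],1],
  [[-0.1,0.155,0],[0,0,0],1],
  [[-0.1,0.155,0],[0,0,0],1],
  [[-0.1,0.155,0.02],[0,0,0],1],
  [[-0.1,0.155,0.035],[0,0,0],1],
  [[-0.1,0.155,0.035],[0,0,0],1],
  [[-0.1,0.155,0.035],[0,0,0],1],
])

```text
time_s: 12.25
eef_pos: [0.482, -0.0088, 0.1183]
eef_rot: [-3.141, -0.0, 0.316]
contact_force: [0.2, 0.4, 0.2]
width: -0.0004
```

```bash
python3 - <<'E'
from h import *
goal(BTN,.06,18)
o=[]
for n,d in(("top",(70,60,60)),("scene",(0,0,0))):
    c=cap(n,n+"5");u,v=w2px(c,[*AX,.06]).astype(int)
    o.append(cv2.resize(c["frame"][v-40:v+20,u-30:u+30,::-1] if n=="scene" else c["frame"][v-30:v+30,u-30:u+30,::-1],(400,400),interpolation=2))
u,v=w2px(c,[*BTN,.06]).astype(int);o2=cv2.resize(c["frame"][v-15:v+15,u-60:u+60,::-1],(800,200),interpolation=2)
cv2.imwrite("pics/c7.png",np.vstack([np.hstack(o),o2]))
for i in(6,7,8):print(i,finpx(load("top5"),i,400/60,30,30),finpx(c,i,400/60,30,40))
E
```

```text
t 12.25 xyz [ 0.482  -0.0088  0.1183] yaw 18.1 F [0.2 0.4 0.2] w -0.0
shift [-0.0024  0.0007  0.0583] turn [-0.  -0.   0.1]
6 [array([218., 188.]), array([282., 152.])] [array([188., 250.]), array([120., 223.])]
7 [array([221., 198.]), array([294., 198.])] [array([194., 243.]), array([149., 189.])]
8 [array([218., 208.]), array([280., 245.])] [array([204., 239.]), array([194., 174.])]
```

View pics/c7.png

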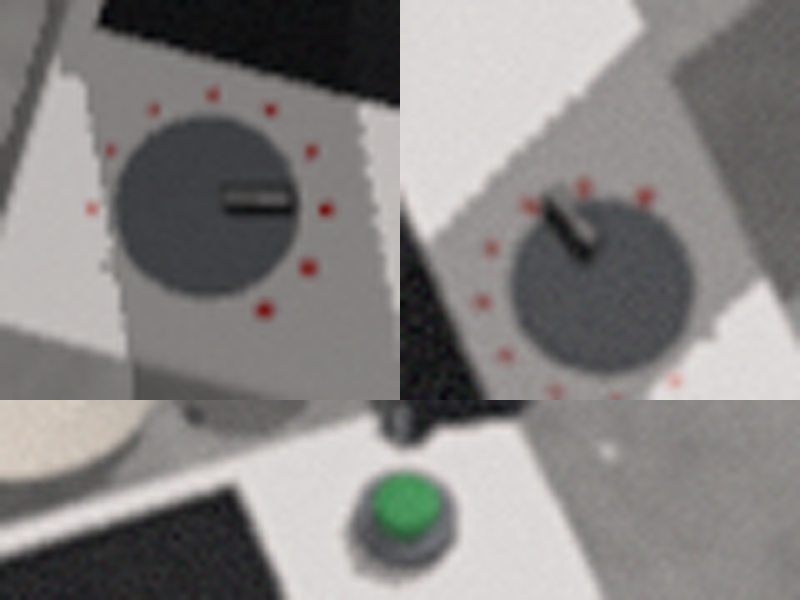

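Both views put the fin at stop 7, which is four clicks on. In the scene view the green button is at about (405,500) in the crop, clear below the finger. Next I'll press it.

Emit:
drive_tool([
  [[-0.002,0.001,0.02],[0,0,0],1],
  [[-0.002,0.001,0.04],[0,0,0],1],
  [[-0.002,0.001,0.05],[0,0,0],1],
  [[-0.002,0.001,0.053],[0,0,0],1],
  [[-0.002,0.001,0.053],[0,0,0],1],
])

```text
time_s: 12.85
eef_pos: [0.4802, -0.0105, 0.0652]
eef_rot: [-3.141, 0.0, 0.316]
contact_force: [0.0, 0.6, 0.7]
width: 0.0001
```

Emit:
drive_tool([
  [[0,0,0.002],[0,0,0],1],
  [[0,0,0.004],[0,0,0],1],
  [[0,0,0.004],[0,0,0],1],
])

```text
time_s: 13.15
eef_pos: [0.4808, -0.0108, 0.0615]
eef_rot: [3.141, -0.002, 0.315]
contact_force: [0.1, 1.1, 4.1]
width: 0.0002
```

Emit:
drive_tool([
  [[0,0,0.002],[0,0,0],1],
  [[0,0,0.002],[0,0,0],1],
])

```text
time_s: 13.35
eef_pos: [0.4807, -0.0108, 0.0593]
eef_rot: [3.141, -0.001, 0.315]
contact_force: [0.4, 2.7, 4.2]
width: -0.0
```

Emit:
drive_tool([
  [[0,0,0.002],[0,0,0],1],
  [[0,0,0.002],[0,0,0],1],
])

```text
time_s: 13.55
eef_pos: [0.4809, -0.0108, 0.0588]
eef_rot: [3.141, -0.002, 0.315]
contact_force: [-5.5, 1.7, 22.9]
width: 0.0001
```

Emit:
drive_tool([
  [[0,0,0.002],[0,0,0],1],
  [[0,0,0.002],[0,0,0],1],
])

```text
time_s: 13.75
eef_pos: [0.4809, -0.0108, 0.0583]
eef_rot: [3.141, -0.002, 0.315]
contact_force: [-11.3, 2.3, 45.0]
width: 0.0001
```

Emit:
drive_tool([
  [[0,0,-0.003],[0,0,0],1],
  [[0,0,-0.007],[0,0,0],1],
  [[0,0,-0.0085],[0,0,0],1],
  [[0,0,-0.0085],[0,0,0],1],
  [[0,0,-0.0085],[0,0,0],1],
])

```text
time_s: 14.25
eef_pos: [0.4802, -0.0113, 0.0633]
eef_rot: [3.141, -0.0, 0.314]
contact_force: [1.3, 1.2, 2.9]
width: 0.0001
```

Emit:
drive_tool([
  [[0,0,-0.002],[0,0,0],1],
  [[0,0,-0.002],[0,0,0],1],
  [[0,0,-0.002],[0,0,0],1],
])

```text
time_s: 14.55
eef_pos: [0.4793, -0.0114, 0.0652]
eef_rot: [-3.141, 0.001, 0.314]
contact_force: [0.1, 0.5, 0.6]
width: 0.0003
```

Emit:
drive_tool([
  [[0,0,-0.03],[0,0,0],1],
  [[0,0,-0.07],[0,0,0],1],
  [[0,0,-0.11],[0,0,0],1],
  [[-0.03,0.05,-0.14],[0,0,0],1],
  [[-0.05,0.1,-0.14],[0,0,0],1],
  [[-0.05,0.1,-0.14],[0,0,0],1],
  [[-0.05,0.1,-0.14],[0,0,0],1],
])

```text
time_s: 15.25
eef_pos: [0.4625, -0.125, 0.2057]
eef_rot: [3.141, 0.001, 0.309]
contact_force: [0.4, 0.4, -0.3]
width: -0.0
```

```bash
python3 - <<'E'
from h import *
goal(BTN,.2,18)
c=cap("scene","scene6"); f=c["frame"][90:390,180:460,::-1]
cv2.imwrite("pics/c8.png",cv2.resize(f,(560,600),interpolation=2))
E
```

```text
t 15.25 xyz [ 0.4625 -0.125   0.2057] yaw 17.7 F [ 0.4  0.4 -0.3] w -0.0
shift [ 0.0516 -0.104   0.0056] turn [ 0.1  0.  -0.3]
```

View pics/c8.png

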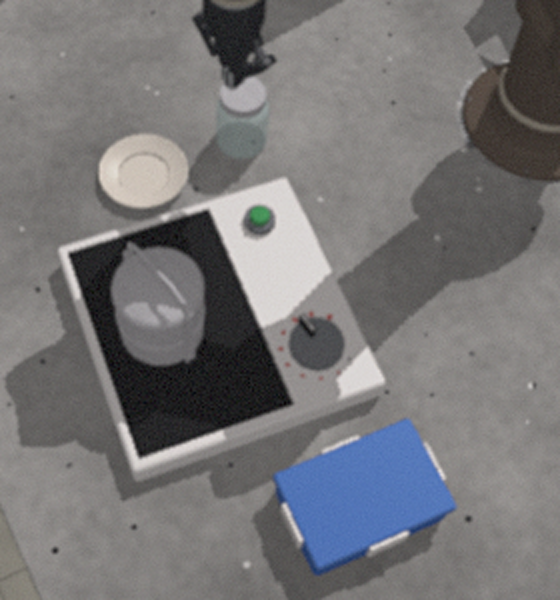

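The dial is still at stop 7, with the fin at about (307,325) in the crop, and the button is back up at (260,215). The tiffin, bento, jar and saucer are where they started, and the robot is clear.

Emit:
drive_tool([
  [[0,0,0],[0,0,0],1],
  [[0,0,0],[0,0,0],1],
])

```text
time_s: 15.5
eef_pos: [0.4634, -0.1201, 0.2051]
eef_rot: [-3.141, 0.001, 0.317]
contact_force: [-0.1, -0.6, -0.2]
width: -0.0
```

```bash
python3 -c "
from station import env
print(env.finish_job())"
```

```text
the job is handed in; nothing more can be done
None
```

The dial was pushed clockwise from stop 3 to stop 7, exactly four clicks, with the shut fingertips against the fin. The green start button was then pressed to its hard stop and released. The job was handed in at 15.5 s with the arm clear, and no verdict was reported.

- **Dial:** after the second click the scene camera showed the fin at stop 5. After the fourth, both cameras showed it at stop 7, and the last picture still did. Clicks 1 and 3 were judged from the contact force alone, because the fingers hid the fin.
- **Button:** the tip went from first contact (TCP height between 63.3 and 65.2 mm) down to a hard stop at about 58.8 mm, which fits the 6 mm of travel. The button's position was not read directly.
- **Force:** the last press step pushed to about 45 N at the fingertip against the button's stop, more than was needed. I take the 40 N limit to cover only the arm and gripper body. The wrist force stayed well under 120 N.
- **Other items:** by eye in the last picture, the tiffin, bento box, jar and saucer had not moved.

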